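# Fit the tube head to the vortex mixer

## Task

Fit the tube head (blue grip, black foam disc with eight tube holes) to the white vortex mixer: lift it out of the grey rack, stand its tapered shank upright and loose in the socket on top of the mixer without pushing it in, and let go of it. Then tap or press it down gently from above until its shoulder sits fully home, flush on the mixer's collar, so that friction alone holds it; the collar floats on soft rubber and must not be hit hard. Take your hand away and leave the orange-gripped head and everything else on the bench where it is.

Things in the scene. Friction and masses are not known exactly. Their poses are not given: they have to be found in the camera images.
- tube_head_grip (a point): the tube head to fit (0.1 to 0.22 kg). Point: centre of its blue grip bar, 36 mm along x, 22 mm wide along y, 42 mm high; z up along the shank. Bar top 21 mm above the point. 21 mm below it: the top of a black foam disc, 80 mm across, 16 mm thick, with eight holes; then a hub 60 mm across, 10 mm thick, its flat underside (the shoulder) 47 mm below the point
- tube_head_shoulder (a point): centre of the tube head's shoulder (hub underside), 47 mm below tube_head_grip; z up along the shank. A steel tapered shank runs 42 mm down from here, 28 mm across at the top, 16 mm near its tip
- socket_mouth (a point): centre of the socket's mouth, level with the top of the aluminium collar (66 mm across, 46 mm opening), 130 mm above the bench; z up. Four brass spring jaws inside line a taper 24 mm wide at the top. Set in loosely, the head's shoulder stands 5 to 12 mm above here; a push of 9 to 18 N drives it home
- mixer: white vortex mixer, fixed, housing 130 x 150 mm, 75 mm high; origin on the bench under the socket's axis
- collar (a joint): how far (m) the mixer's collar is pushed down on its soft rubber mounts: 0 at rest, growing downward. It sinks 3 to 6 mm under the push that seats a head and comes back up when let go; beyond 8 mm (some 28 N) the mounts are overloaded
- head_rack: fixed grey block that stores the two heads, 100 mm (x) by 220 mm (y), 55 mm high, origin under its centre on the bench; two holes 33 mm wide and 48 mm deep, at 57 mm either side of the centre along its y, in which the shanks hang while the shoulders rest on the top
- plate_head_grip (a point): the other head: same shape and sizes but orange grip bar and a plain white and grey disc; this point is the centre of its grip bar. Leave it in the rack
- wash_bottle: loose wash bottle, 70 mm across, 200 mm high, origin at its foot; leave alone
- tip_box: loose yellow box of pipette tips, 85 by 125 by 57 mm, origin at its underside; leave alone
- tube0: capped tube, 103 mm long, standing in the fixed orange rack, origin at its foot; leave alone
- tube1: a second such tube; leave alone
- pipette: loose black multichannel pipette lying on the bench, 240 mm long along x, 26 mm high, origin at its underside; leave alone
- marker: loose white marker with a red cap lying on the bench along its x, about 120 mm long and 15 mm thick; leave alone
Mind the look-alikes: they are no part of the job. Leave any green look-alike of the mixer alone.

How it is judged (in metres and radians):
On the way, in this order (a step that is already met when the one before it is completed fails the run):
1. the tube head stands upright and loose in the socket, not yet home (shoulder 3 to 14 mm above the collar), and nothing of the robot touches it (z of tube_head_shoulder in the frame of socket_mouth between 0.003 and 0.014 m and horizontal distance between tube_head_shoulder and socket_mouth below 0.006 m and angle between the z axis of tube_head_shoulder and the z axis of socket_mouth, either way round below 0.15 rad and contact force between the fingers and tube_head below 0.05 N), for 0.2 s.
2. the head has been driven home: shoulder within 1.5 mm of the collar (z of tube_head_shoulder in the frame of socket_mouth below 0.0015 m), for 0.1 s.
At the end, for the whole second after the job is handed in: The tube head is seated in the mixer's socket: shoulder within 1.5 mm of the collar, centred to 4 mm, square to 0.04 rad, at rest and let go, held by friction alone; the other head and all bystanders are where they were (z of tube_head_shoulder in the frame of socket_mouth between -0.003 and 0.0015 m and horizontal distance between tube_head_shoulder and socket_mouth below 0.004 m and angle between the z axis of tube_head_shoulder and the z axis of socket_mouth, either way round below 0.04 rad and linear speed of tube_head below 0.02 m/s); the robot touches nothing.
It fails at once if the collar pushed down more than 8 mm on its rubber mounts (a push of about 28 N) (value of joint collar above 0.008 m).
It fails at once if the other head moved more than 15 mm (distance of plate_head_grip from where it was at the start of the episode above 0.015 m).
It fails at once if a bystander moved more than 25 mm (distance of any of wash_bottle, tip_box, tube0, tube1, pipette, marker from where it was at the start of the episode above 0.025 m).
It also fails if it takes over 54 s, if anything falls off the work surface, if the arm or the gripper's body presses on something with over 40 N, if the wrist force passes 120 N, or if a joint passes its speed limit or range.

## Robot

A 6-joint arm with a two-finger parallel gripper is mounted at the origin on the work surface. World frame = base frame: x ahead of the robot, y to its left, z up, the work surface at z = 0. Lengths are in mm, angles in rad, forces in N, time in s.
With the tool pointing down it reaches from about 275 to 750 mm from the base axis. Payload 10.2 kg.
Tool frame: the origin (TCP) lies between the finger pads; the fingertips stand 17 mm ahead of it and the grasp point (between the pads) lies 2 mm behind it; z points along the fingers, y is the line along which they close (so a half turn about z gives the same grasp; the last joint's range is limited). The gripper opens to 85 mm and grips with 20 to 120 N. Pads are 22 mm wide; open, the fingers measure 114 mm over their backs; the gripper's body (76 mm by 85 mm) begins 54 mm behind the grasp point. The pads swing forward as they close: fully open they stand 13 mm farther back than shut.
Start: joints at [-1.523, 0.313, 1.498, -0, 1.331, -0.223], TCP at [140.425, -505.877, 248.294] pointing down, gripper open.
Joint ranges: [-2.94, 2.94], [-0.97, 2.17], [0.19, 2.56], [-1.23, 4.37], [0.02, 3.11], [-2.88, 2.88]. Speed limits (rad/s): [2.39, 2.39, 3.01, 3.14, 3.14, 3.14].

## Interface

Orientations are given as a unit quaternion [w, x, y, z].
In Python, from rig import * gives the robot as it stands.
- The arm moves only by the tool step_arm, never from a script. Its argument "commands" is text: rows parted by semicolons, each of 7 numbers parted by spaces: the opening, from 0 (shut) to 1 (fully open), then the shift along the tool's x, y, z in cm, then the turn, a rotation vector about the tool's x, y, z in rad. In form: hand x y z rx ry rz; .... A call has 1 to 20 rows; each row is the pose to reach, as a shift and turn from the pose commanded when the call began, along the tool's axes at that moment; what a row does not reach only later rows make up. A row lasts 1/12 s, in which the tool goes at most 41.7 mm and 7.16 degrees, less where a joint would pass 70% of its speed; a pose out of reach is approached as far as the arm can. A call with a gripper value outside its range is refused whole. The fingers move at their own pace and stop on an object; "newtons" is the grip in N (left out, the last holds). Time passes only in rows, so rows that repeat a pose let the fingers close. It gives the time, the measured TCP pose, the force, the opening and the grip force at its end, in the units of the state.
- sense(): the state, without advancing time (a new reading comes with each control period).
- capture(name): name is "side" or "top" or "wrist"; returns the picture (384x512x3 uint8, red, green, blue); there is no depth.
- camera_model(name): a dict with "mtx" (3x3 intrinsics, pixels), "eye" and "rotation" of the camera in the world. Camera axes: x right, y down, z forward; pixel columns grow to the right and rows downward; lengths in mm; the calibration is good to about 2 mm. A picture is of the moment at which its call begins: read the wrist's pose just before it. camera_model takes no time and is no camera call; for the wrist camera it gives the pose at the moment of the call.
- finish_job(): hands the job in; it is judged then, once.
Trained networks look in the newest picture that a camera, given by its name, has taken for a name from the list of things; names that differ only in an ending like _2 or _b are one class to them, and where a whole thing is asked for, a point or a joint stands for the part that bears it (a point fixed in the world has none). Each returns a list of dicts, best first, with "score" (0 to 1); they miss things now and then, are a little off and sometimes report something else, mostly with a low value. They report only what shows in the picture. A call takes as long as a camera call. They do not tell look-alikes from the thing itself.
- search_frame(camera, label): "rect" ([centre column, centre row, width, height] in pixels, round what is visible of it).
- trace(camera, label): "mask" (384x512 bool, what is visible of it) and "rect" ([centre column, centre row, width, height] in pixels, round what is visible of it).
- spot_point(camera, label): "xy" ([column, row] in pixels: a listed point, or the origin of a listed thing).
The state is a dict: "time_s": time; "joints": joint angles; "dq": joint speeds; "tau": joint torques, N m; "eef_pos": TCP position; "ee_rot": TCP orientation; "force": force on the tool from outside, world axes, zero at the start; "wrist_torque": the same for the moment, N m; "grip_width": opening from 0.0 (shut) to 1.0 (fully open); "grip_force": force on a finger pad.
Only numpy, scipy, OpenCV 4.12 (cv2) and the standard library are available. Lean on these libraries where they do the work, as an engineer would, in place of code of your own. Each camera call takes 0.05 s, during which the arm holds its last target. There are 200 camera calls.

## Working session

There is one attempt and no reset: what is moved stays moved. The work goes in short steps, Python scripts to look and compute and a tool call to move; the robot and the scene stay as the last step left them, time stands still between calls to the robot, and variables do not carry over. Pictures are saved under pics/ and viewed, at most 10 in all, crops included, and the job is handed in when it is done.

Besides the shell and the picture viewer there is one more tool, called as name(argument=value, ...), one argument or row to a line, values as JSON. step_arm: Moves the arm, as the interface text tells. Its arguments: {"type":"object","properties":{"commands":{"type":"string"},"newtons":{"type":"number"}},"required":["commands"]}

```bash
mkdir -p pics; ls; python3 - <<'E'
from rig import *
import cv2,numpy as np
s=sense();print({k:np.round(s[k],3).tolist() for k in ['time_s','eef_pos','ee_rot','force','grip_width']})
ims={}
for c in ['side','top']:
    im=capture(c);ims[c]=im
    cv2.imwrite(f'pics/{c}0.png',im[:,:,::-1])
    for l in ['tube_head_grip','socket_mouth','plate_head_grip','tube_head_shoulder']:
        print(c,l,[(np.round(d['xy'],1).tolist(),round(d['score'],2)) for d in spot_point(c,l)][:4])
    m=camera_model(c);print(m['eye'],np.round(m['rotation'],3).tolist(),np.round(m['mtx'],1).tolist())
cv2.imwrite('pics/both.png',cv2.resize(np.hstack([ims['side'],ims['top']])[:,:,::-1],(800,300)))
E
```

```text
pics
{'time_s': 0.0, 'eef_pos': [140.444, -505.622, 247.737], 'ee_rot': [-0.001, 0.991, 0.135, 0.0], 'force': [-0.124, -0.158, -0.115], 'grip_width': 1.002}
side tube_head_grip [([245.4, 219.1], 0.73)]
side socket_mouth [([211.0, 151.7], 0.84), ([179.7, 125.7], 0.52)]
side plate_head_grip [([273.0, 238.3], 0.83)]
side tube_head_shoulder [([252.9, 226.8], 0.76)]
[ -54.95045419 -968.36457407 1130.29777932] [-0.39, 0.873, -0.267, 0.12] [[466.9, 0.0, 254.5], [0.0, 466.9, 188.3], [0.0, 0.0, 1.0]]
top tube_head_grip [([290.6, 216.3], 0.92)]
top socket_mouth [([98.3, 206.8], 0.93), ([180.9, 200.5], 0.63), ([308.3, 218.4], 0.29)]
top plate_head_grip [([334.0, 214.1], 0.83)]
top tube_head_shoulder [([291.3, 216.5], 0.75)]
[ 474.32178002  -22.4226239  1115.8729085 ] [0.037, -0.7, 0.713, -0.031] [[372.1, 0.0, 254.4], [0.0, 372.1, 190.8], [0.0, 0.0, 1.0]]
```

View pics/side0.png

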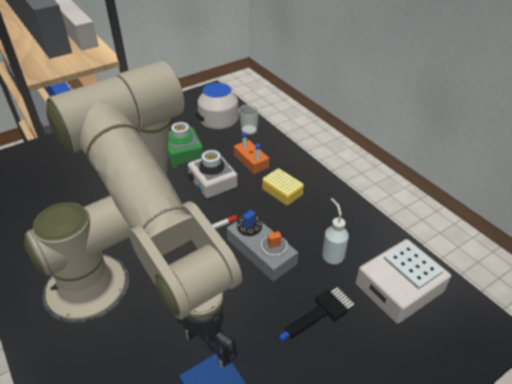

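View pics/top0.png

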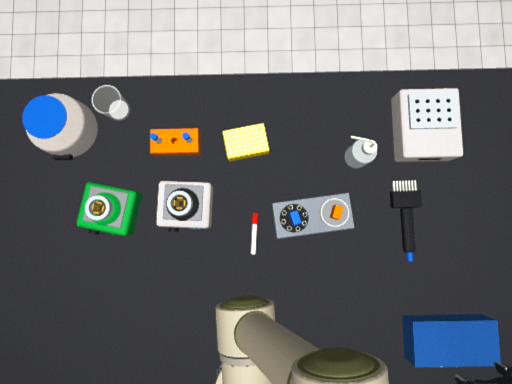

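The side view shows the white mixer's socket at (211,152), the green look-alike at (180,126), the blue-gripped head at (248,219) and the orange one at (274,239). In the top view these are white mixer (181,203), green (98,207), blue head (293,217) and orange (336,212). The blue grip with a holed black disc and the white housing fit the description. I'll confirm both in one enlarged crop.

```bash
cat > h.py <<'E'
from rig import *
import numpy as np, cv2
from scipy.spatial.transform import Rotation as R
def ray(m,xy):
    w=np.array(m['rotation'],float)
    M=w if w.shape==(3,3) else R.from_quat(w[[1,2,3,0]]).as_matrix()
    d=M@np.linalg.inv(m['mtx'])@np.array([*xy,1.]); return np.array(m['eye'],float),d/np.linalg.norm(d)
def plane(m,xy,z):
    o,d=ray(m,xy); return o+d*(z-o[2])/d[2]
def tri(rs):
    A=sum(np.eye(3)-np.outer(d,d) for o,d in rs); b=sum((np.eye(3)-np.outer(d,d))@o for o,d in rs)
    return np.linalg.solve(A,b)
def proj(m,p):
    w=np.array(m['rotation'],float); M=w if w.shape==(3,3) else R.from_quat(w[[1,2,3,0]]).as_matrix()
    q=np.array(m['mtx'])@M.T@(np.array(p)-m['eye']); return q[:2]/q[2]
E
python3 - <<'E'
from h import *
S=camera_model('side');T=camera_model('top')
for n,a,b,z in [('grip',(245.4,219.1),(290.6,216.3),102),('plate',(273,238.3),(334,214.1),102),('sock',(211,151.7),(180.9,200.5),130),('green',(179.7,125.7),(98.3,206.8),130)]:
    print(n,np.round(tri([ray(S,a),ray(T,b)])),np.round(plane(S,a,z)),np.round(plane(T,b,z)))
im=cv2.imread('pics/top0.png')[170:250,70:360]
cv2.imwrite('pics/crop1.png',cv2.resize(im,(790,218),interpolation=cv2.INTER_CUBIC))
# rack yaw
r=[d for d in trace('top','head_rack')][0];m=r['mask'].astype(np.uint8)
c=max(cv2.findContours(m,0,1)[0],key=cv2.contourArea)
P=np.array([plane(T,p[0],55)[:2] for p in c],np.float32); print(r['score'],cv2.minAreaRect(P))
r=trace('top','tube_head_grip')[0];print(r['score'],r['rect'],r['mask'].sum())
E
```

```text
grip [ 496. -111.   91.] [ 486. -118.  102.] [ 500. -112.  102.]
plate [ 506. -231.  105.] [ 510. -230.  102.] [ 503. -230.  102.]
sock [542. 178. 151.] [552. 204. 130.] [546. 181. 130.]
green [532. 399. 138.] [535. 410. 130.] [534. 401. 130.]
0.93 ((502.83880615234375, -177.2725830078125), (103.41254425048828, 226.58612060546875), 6.771512031555176)
0.95 [293.5, 217.3, 26.4, 28.5] 601
```

View pics/crop1.png

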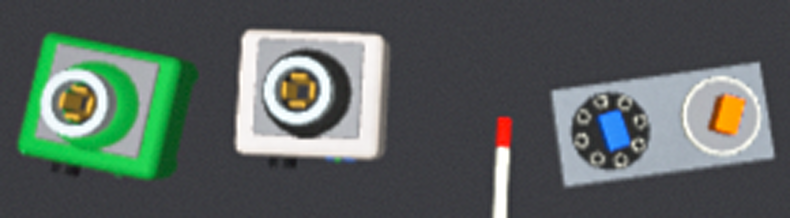

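The crop shows the white mixer's socket at crop (298,90) and the green one at (75,100). The blue bar on the holed black disc is at (614,130), its long axis tilted about 15° from world x, and the orange head is at (730,115). The targets are confirmed.

```bash
python3 - <<'E'
from h import *
T=camera_model('top')
print(plane(T,(295.4,217.7),123),plane(T,(179.4,203),130))
m=camera_model('wrist');s=sense()
print(m); 
M=R.from_quat(np.roll(s['ee_rot'],-1)).as_matrix()
print(M.T@(np.array(m['eye'])-s['eef_pos']))
for z in (0,100,150):print(z,proj(m,[s['eef_pos'][0],s['eef_pos'][1],z]))
d=np.array([497,-121,300])-s['eef_pos'];print(M.T@d)
E
```

```text
[ 495.17466952 -122.66915404  123.        ] [539.76126453 184.9508967  130.        ]
{'mtx': array([[332.27664164,   0.        , 256.97406901],
       [  0.        , 332.27664164, 188.97888388],
       [  0.        ,   0.        ,   1.        ]]), 'eye': array([ 218.92690621, -484.46437803,  373.62343093]), 'rotation': array([ 0.12735286,  0.78627251, -0.59673522, -0.09728239])}
[  81.36168062    0.37540546 -125.33615005]
0 [256.86341431 153.12135391]
100 [256.71143291 178.04431452]
150 [256.58998536 197.96012285]
[ 446.52978595 -275.45034012  -51.68954729]
```

step_arm(
  commands="1 44.6 -27.5 -3 0 0 0;1 44.6 -27.5 -3 0 0 0;1 44.6 -27.5 -3 0 0 0;1 44.6 -27.5 -3 0 0 0;1 44.6 -27.5 -3 0 0 0;1 44.6 -27.5 -3 0 0 0;1 44.6 -27.5 -3 0 0 0;1 44.6 -27.5 -3 0 0 0;1 44.6 -27.5 -3 0 0 0;1 44.6 -27.5 -3 0 0 0;1 44.6 -27.5 -3 0 0 0;1 44.6 -27.5 -3 0 0 0;1 44.6 -27.5 -3 0 0 0;1 44.6 -27.5 -3 0 0 0;1 44.6 -27.5 -3 0 0 0;1 44.6 -27.5 -3 0 0 0;1 44.6 -27.5 -3 0 0 0;1 44.6 -27.5 -3 0 0 0",
)

```text
time_s: 2.1
eef_pos: [496.1, -122.5, 278.4]
ee_rot: [0.0, 0.991, 0.134, -0.0]
force: [0.2, 0.0, -0.2]
grip_width: 0.997
grip_force: 0.0
```

```bash
cat > lookgrip.py <<'E'
from h import *
s=sense();m=camera_model('wrist');im=capture('wrist')
cv2.imwrite('pics/w1.png',im[:,:,::-1])
print(s['time_s'],s['eef_pos'],s['ee_rot'])
M=R.from_quat(np.roll(s['ee_rot'],-1)).as_matrix()
for d in spot_point('wrist','tube_head_grip')[:2]: print('grip',d['score'],d['xy'],plane(m,d['xy'],102))
for d in spot_point('wrist','tube_head_shoulder')[:2]: print('sh',d['score'],d['xy'],plane(m,d['xy'],55))
hsv=cv2.cvtColor(im,cv2.COLOR_RGB2HSV)
b=cv2.inRange(hsv,(100,100,60),(125,255,255))
cs=cv2.findContours(b,0,1)[0]
for c in sorted(cs,key=cv2.contourArea)[-2:]:
    P=np.array([plane(m,p[0],123)[:2] for p in c],np.float32)
    r=cv2.minAreaRect(P);print('blue',cv2.contourArea(c),r,np.round(cv2.boxPoints(r)).tolist())
print('toolx',M[:,0])
E
python3 lookgrip.py
```

```text
2.1 [ 496.09280754 -122.46505604  278.38203008] [ 5.21955809e-05  9.90957174e-01  1.34178527e-01 -1.97037134e-05]
grip 0.6 [255.0, 168.6] [ 496.51868533 -120.66156299  102.        ]
sh 0.88 [258.6, 155.8] [ 499.02910714 -123.65093987   55.        ]
blue 242.5 ((433.239013671875, -360.2977600097656), (21.558229446411133, 16.228368759155273), 0.9448279738426208) [[422.0, -352.0], [423.0, -369.0], [444.0, -368.0], [444.0, -352.0]]
blue 1165.5 ((499.1954345703125, -121.04413604736328), (44.55733871459961, 22.631128311157227), 16.159482955932617) [[475.0, -116.0], [481.0, -138.0], [524.0, -126.0], [517.0, -104.0]]
toolx [ 9.63992245e-01  2.65930346e-01 -5.30581246e-05]
```

View pics/w1.png

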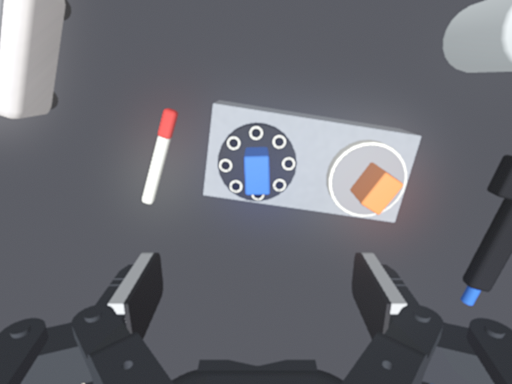

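The wrist view shows the blue bar at (257,172), already aligned with the tool, and the orange head at (376,190). I'll descend and grip.

step_arm(
  commands="0.7 0.1 -0.1 4 0 0 0;0.7 0.1 -0.1 8 0 0 0;0.7 0.1 -0.1 12 0 0 0;0.7 0.1 -0.1 15 0 0 0;0.7 0.1 -0.1 16.5 0 0 0.01;0.7 0.1 -0.1 17.2 0 0 0.01;0.7 0.1 -0.1 17.2 0 0 0.01;0.7 0.1 -0.1 17.2 0 0 0.01;0 0.1 -0.1 17.2 0 0 0.01;0 0.1 -0.1 17.2 0 0 0.01;0 0.1 -0.1 17.2 0 0 0.01;0 0.1 -0.1 17.2 0 0 0.01;0 0.1 -0.1 17.2 0 0 0.01;0 0.1 -0.1 17.2 0 0 0.01",
  newtons=60,
)

```text
time_s: 3.42
eef_pos: [497.8, -120.6, 107.2]
ee_rot: [0.001, 0.992, 0.13, 0.001]
force: [-0.3, -0.3, 5.6]
grip_width: 0.25
grip_force: 59.0
```

step_arm(
  commands="0 0 0 -1 0 0 0;0 0 0 -3 0 0 0;0 0 0 -6 0 0 0;0 0 0 -9 0 0 0;0 0 0 -12 0 0 0;0 3 -4 -16 0 0 0;0 5 -7 -17 0 0 0;0 7 -10.4 -17 0 0 0;0 9 -13.8 -17 0 0 0;0 11 -16.4 -17 0 0 0;0 12 -17.4 -17 0 0 0;0 12 -17.4 -17 0 0 0;0 12 -17.4 -17 0 0 0;0 12 -17.4 -17 0 0 0;0 12 -17.4 -17 0 0 0",
)

```text
time_s: 4.67
eef_pos: [568.1, 77.7, 276.5]
ee_rot: [0.0, 0.992, 0.129, -0.0]
force: [0.2, -0.7, -2.5]
grip_width: 0.249
grip_force: 59.3
```

```bash
cat > looksock.py <<'E'
from h import *
import sys
s=sense();m=camera_model('wrist');im=capture('wrist')
cv2.imwrite(f'pics/{sys.argv[1]}.png',im[:,:,::-1])
print(s['time_s'],s['eef_pos'],s['ee_rot'],s['force'],s['grip_width'],s['grip_force'])
for d in spot_point('wrist','socket_mouth')[:3]: print('sock',d['score'],d['xy'],plane(m,d['xy'],130))
M=R.from_quat(np.roll(s['ee_rot'],-1)).as_matrix()
for l in ('tube_head_grip','tube_head_shoulder'):
  for d in spot_point('wrist',l)[:2]:
    z=s['eef_pos'][2]-(5 if 'grip' in l else 52)
    p=plane(m,d['xy'],z);print(l,d['score'],d['xy'],p,'tool',M.T@(p-s['eef_pos']))
print(M[:,2])
E
python3 looksock.py w2
```

```text
4.6667 [568.09072754  77.69887625 276.51576665] [ 7.32600204e-05  9.91595704e-01  1.29375213e-01 -9.35516836e-05] [ 0.20068901 -0.73363267 -2.47669231] 0.24912750439359424 59.278889894485474
sock 0.85 [123.8, 177.1] [540.13761679 187.49945036 130.        ]
tube_head_grip 0.58 [255.3, 269.7] [567.62290361  77.97226517 271.51576665] tool [-0.38099568 -0.38487471  5.00003145]
[-1.66574834e-04 -1.69495181e-04 -9.99999972e-01]
```

View pics/w2.png

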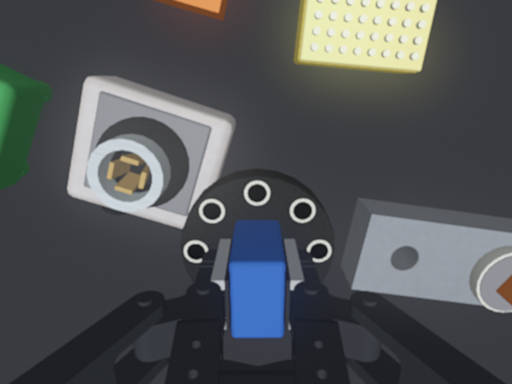

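The wrist view shows the blue bar held at (257,275), the foam disc round it, and the white mixer's collar at (125,174), with the green mixer at the left edge. I'll fit the collar ring and the disc edge.

```bash
python3 - <<'E'
from h import *
s=sense();m=camera_model('wrist')
M=R.from_quat(np.roll(s['ee_rot'],-1)).as_matrix()
im=cv2.imread('pics/w2.png');g=cv2.GaussianBlur(cv2.cvtColor(im,cv2.COLOR_BGR2GRAY),(3,3),0).astype(float)
def circ(c,r0,r1,z,angs,sign):
    # edges along radii in the horizontal plane at height z, then a least-squares circle
    pts=[]
    rr=np.arange(r0,r1,.25)
    for a in angs:
        q=np.array([proj(m,[c[0]+r*np.cos(a),c[1]+r*np.sin(a),z]) for r in rr],np.float32)
        v=cv2.remap(g.astype(np.float32),q[None,:,0].copy(),q[None,:,1].copy(),1)[0]
        d=np.gradient(cv2.GaussianBlur(v[None],(9,1),2)[0])*sign
        if d.max()>1.5: i=d.argmax(); pts.append([c[0]+rr[i]*np.cos(a),c[1]+rr[i]*np.sin(a)])
    from scipy.optimize import least_squares
    P=np.array(pts);f=lambda x:np.hypot(*(P-x[:2]).T)-x[2]
    o=least_squares(f,[*c,(r0+r1)/2],loss='soft_l1',f_scale=.7);return o.x,np.median(abs(f(o.x))),len(P)
A=np.linspace(-np.pi,np.pi,60)
print('collar outer',circ((540,187),27,40,130,A,-1)); print('collar inner',circ((540,187),17,29,130,A,1))
p=s['eef_pos']
yaw=np.arctan2(M[1,0],M[0,0])
x=circ(p[:2],34,46,p[2]-26,np.linspace(yaw-1.7,yaw+1.7,60),1);print('disc',x,M.T@(np.array([*x[0][:2],p[2]])-p))
E
```

```text
collar outer (array([540.78760364, 187.25796284,  32.75666051]), np.float64(0.3452697935622524), 55)
collar inner (array([541.20555351, 187.35176223,  22.79644301]), np.float64(0.0872386516921928), 60)
disc (array([572.62289166,  78.66953075,  36.64822109]), np.float64(0.23746810479829605), 55) [4.35440393e+00 4.93780530e-01 6.96131881e-04]
```

Collar centre is (541,187), and the fitted radii match the stated sizes. I'll go above it and part-way down.

step_arm(
  commands="0 0.2 -3 0 0 0 0;0 0.2 -7 0 0 0 0;0 0.2 -10.5 0 0 0 0;0 0.2 -11.3 0 0 0 0;0 0.2 -11.3 0 0 0 0;0 0.2 -11.3 0 0 0 0;0 0.2 -11.3 2 0 0 0;0 0.2 -11.3 4 0 0 0;0 0.2 -11.3 5.5 0 0 0;0 0.2 -11.3 6.5 0 0 0;0 0.2 -11.3 7.2 0 0 0;0 0.2 -11.3 7.7 0 0 0;0 0.2 -11.3 7.7 0 0 0;0 0.2 -11.3 7.7 0 0 0;0 0.2 -11.3 7.7 0 0 0",
)

```text
time_s: 6.12
eef_pos: [541.6, 188.3, 200.1]
ee_rot: [0.0, 0.992, 0.13, 0.001]
force: [0.4, -0.3, -1.8]
grip_width: 0.248
grip_force: 59.5
```

```bash
python3 - <<'E'
from h import *
s=sense();print(s['eef_pos'],s['force'],s['wrist_torque'])
S=camera_model('side');im=capture('side');cv2.imwrite('pics/s2.png',im[:,:,::-1])
c=im[120:200,160:260,::-1];cv2.imwrite('pics/s2c.png',cv2.resize(c,(750,600),interpolation=cv2.INTER_CUBIC))
E
```

```text
[541.56035662 188.31060038 200.1089959 ] [ 0.42077532 -0.31984084 -1.83806347] [-0.08762314 -0.23824743  0.01328246]
```

View pics/s2c.png

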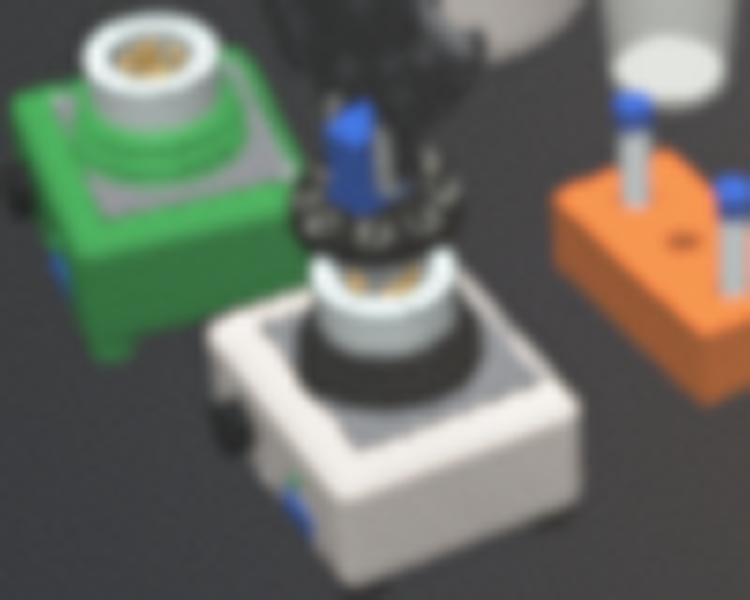

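The crop shows the shank entering the white mixer's socket (collar at crop (385,280)), upright and centred. I'll make a small centring correction and lower slowly.

step_arm(
  commands="0 -0.1 0.08 0.2 0 0 0;0 -0.1 0.08 0.4 0 0 0;0 -0.1 0.08 0.5 0 0 0;0 -0.1 0.08 0.6 0 0 0;0 -0.1 0.08 0.6 0 0 0;0 -0.1 0.08 0.6 0 0 0",
)

```text
time_s: 6.67
eef_pos: [540.9, 187.5, 193.7]
ee_rot: [-0.0, 0.992, 0.13, 0.001]
force: [4.7, 0.7, 2.0]
grip_width: 0.248
grip_force: 60.0
```

step_arm(
  commands="0 0.1 0.03 0 0 0 0;0 0.1 0.03 0 0 0 0;0 0.1 0.03 0.05 0 0 0;0 0.1 0.03 0.1 0 0 0;0 0.1 0.03 0.1 0 0 0",
)

```text
time_s: 7.08
eef_pos: [541.5, 187.4, 192.3]
ee_rot: [-0.0, 0.992, 0.13, 0.0]
force: [3.5, 1.8, 2.2]
grip_width: 0.25
grip_force: 60.2
```

step_arm(
  commands="0 0.1 0 0 0 0 0;0 0.2 -0.05 0 0 0 0;0 0.2 -0.05 0 0 0 0;0 0.2 -0.05 0.05 0 0 0;0 0.2 -0.05 0.05 0 0 0",
)

```text
time_s: 7.5
eef_pos: [542.9, 188.2, 191.3]
ee_rot: [0.0, 0.992, 0.13, -0.001]
force: [0.9, 0.0, -0.9]
grip_width: 0.25
grip_force: 59.8
```

step_arm(
  commands="0 0.05 0 0.05 0 0 0;0 0.05 0 0.1 0 0 0;0 0.05 0 0.1 0 0 0;0 0.05 0 0.1 0 0 0",
)

```text
time_s: 7.83
eef_pos: [543.4, 188.4, 190.6]
ee_rot: [0.0, 0.992, 0.13, -0.001]
force: [-0.5, 0.1, -0.5]
grip_width: 0.249
grip_force: 59.8
```

step_arm(
  commands="0 -0.02 0 0.05 0 0 0;0 -0.02 0 0.1 0 0 0;0 -0.02 0 0.15 0 0 0;0 -0.02 0 0.15 0 0 0",
)

```text
time_s: 8.17
eef_pos: [543.5, 188.4, 189.3]
ee_rot: [0.0, 0.992, 0.13, -0.0]
force: [-1.6, -0.7, 1.5]
grip_width: 0.25
grip_force: 59.9
```

Light contact, with the shoulder about 7 mm above the collar. I'll release, wait and retreat upward.

step_arm(
  commands="0.6 0 0 0 0 0 0;0.6 0 0 0 0 0 0;0.6 0 0 0 0 0 0;0.6 0 0 0 0 0 0;0.6 0 0 -1 0 0 0;0.6 0 0 -3 0 0 0;0.6 0 0 -6 0 0 0;0.6 0 0 -9 0 0 0;0.6 0 0 -11 0 0 0;0.6 0 0 -12 0 0 0;0.6 0 0 -12 0 0 0;0.6 0 0 -12 0 0 0",
)

```text
time_s: 9.17
eef_pos: [543.4, 188.4, 308.6]
ee_rot: [-0.0, 0.992, 0.13, -0.0]
force: [-0.6, 0.3, 0.3]
grip_width: 0.597
grip_force: 0.0
```

```bash
cat > lookhead.py <<'E'
from h import *
import sys
s=sense();print(s['time_s'],s['eef_pos'],s['force'],s['grip_width'])
S=camera_model('side');W=camera_model('wrist')
M=R.from_quat(np.roll(s['ee_rot'],-1)).as_matrix()
w=capture('wrist');im=capture('side')
c=cv2.resize(im[120:200,160:260],(480,384),interpolation=cv2.INTER_CUBIC)
cv2.imwrite(f'pics/{sys.argv[1]}.png',cv2.resize(np.hstack([w,c])[:,:,::-1],(800,310)))
for l,z in (('tube_head_grip',184),('tube_head_shoulder',137),('socket_mouth',130)):
    rs=[]
    for n,m in (('wrist',W),('side',S)):
        d=spot_point(n,l)
        if d: print(l,n,round(d[0]['score'],2),d[0]['xy'],np.round(plane(m,d[0]['xy'],z),1));rs.append(ray(m,d[0]['xy']))
    if len(rs)==2: print('tri',tri(rs).round(1))
hsv=cv2.cvtColor(w,cv2.COLOR_RGB2HSV);b=cv2.inRange(hsv,(100,100,60),(125,255,255))
c=max(cv2.findContours(b,0,1)[0],key=cv2.contourArea);P=np.array([plane(W,p[0],205)[:2] for p in c],np.float32);print('blue',cv2.minAreaRect(P))
E
python3 lookhead.py h1
```

```text
9.1667 [543.40836581 188.37502405 308.63402126] [-0.56037859  0.31515     0.29666102] 0.5970753086100896
tube_head_grip wrist 0.79 [255.6, 187.8] [542.1 188.9 184. ]
tube_head_grip side 0.59 [206.1, 143.7] [528.1 188.9 184. ]
tri [535.4 191.5 178.1]
tube_head_shoulder wrist 0.94 [259.4, 174.7] [540.3 185.  137. ]
tube_head_shoulder side 0.8 [213.1, 150.0] [559.  200.2 137. ]
tri [547.3 184.5 152.4]
socket_mouth wrist 0.9 [22.5, 118.3] [534.  404.4 130. ]
socket_mouth side 0.7 [177.9, 125.7] [529.7 414.1 130. ]
tri [530.9 409.  129.4]
blue ((545.7081298828125, 188.71902465820312), (45.46390914916992, 22.460168838500977), 15.051749229431152)
```

View pics/h1.png

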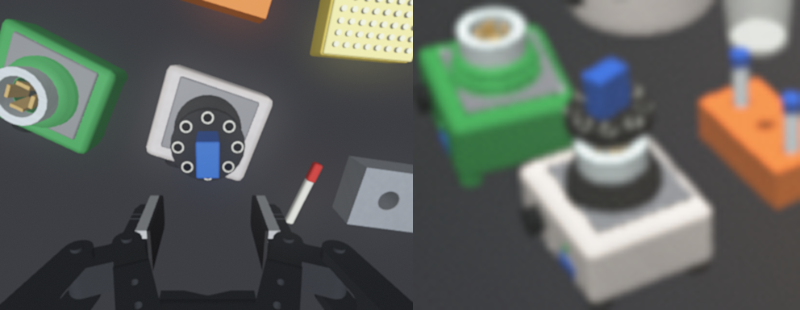

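The left half (wrist view) shows the blue bar at (207,155), centred on the white mixer. The right half (side view) shows the head standing upright on the collar at (605,140), released. Now I'll close the fingers and come down to just above the bar.

step_arm(
  commands="0 -0.15 0 0 0 0 0;0 -0.15 0 0 0 0 0;0 -0.15 0 1 0 0 0;0 -0.15 0 3 0 0 0;0 -0.15 0 5 0 0 0;0 -0.15 0 6.5 0 0 0;0 -0.15 0 7.5 0 0 0;0 -0.15 0 7.9 0 0 0;0 -0.15 0 7.9 0 0 0;0 -0.15 0 7.9 0 0 0;0 -0.15 0 7.9 0 0 0",
  newtons=40,
)

```text
time_s: 10.48
eef_pos: [542.5, 188.1, 231.2]
ee_rot: [0.0, 0.992, 0.13, 0.001]
force: [-0.1, -0.4, 0.1]
grip_width: 0.001
grip_force: 0.0
```

step_arm(
  commands="0 0 0 0.1 0 0 0;0 0 0 0.2 0 0 0;0 0 0 0.3 0 0 0;0 0 0 0.4 0 0 0;0 0 0 0.5 0 0 0;0 0 0 0.5 0 0 0",
)

```text
time_s: 10.98
eef_pos: [542.0, 188.0, 225.1]
ee_rot: [-0.0, 0.992, 0.13, -0.0]
force: [1.0, 0.7, -0.2]
grip_width: 0.003
grip_force: 0.0
```

step_arm(
  commands="0 0 0 0.07 0 0 0;0 0 0 0.14 0 0 0;0 0 0 0.2 0 0 0;0 0 0 0.27 0 0 0;0 0 0 0.34 0 0 0;0 0 0 0.4 0 0 0;0 0 0 0.4 0 0 0",
)

```text
time_s: 11.57
eef_pos: [542.2, 188.0, 221.5]
ee_rot: [-0.0, 0.992, 0.13, 0.0]
force: [-0.7, -1.1, 1.8]
grip_width: 0.0
grip_force: 1.0
```

step_arm(
  commands="0 0 0 0.05 0 0 0;0 0 0 0.1 0 0 0;0 0 0 0.15 0 0 0;0 0 0 0.2 0 0 0;0 0 0 0.25 0 0 0;0 0 0 0.25 0 0 0",
)

```text
time_s: 12.07
eef_pos: [542.2, 188.0, 218.9]
ee_rot: [-0.0, 0.992, 0.13, 0.0]
force: [-0.6, -0.9, 4.7]
grip_width: 0.004
grip_force: 2.3
```

step_arm(
  commands="0 0 0 0.05 0 0 0;0 0 0 0.1 0 0 0;0 0 0 0.15 0 0 0;0 0 0 0.2 0 0 0;0 0 0 0.25 0 0 0;0 0 0 0.25 0 0 0",
)

```text
time_s: 12.57
eef_pos: [542.3, 188.0, 216.7]
ee_rot: [-0.0, 0.992, 0.13, 0.0]
force: [-1.3, -0.7, 7.0]
grip_width: -0.001
grip_force: 3.4
```

step_arm(
  commands="0 0 0 0.05 0 0 0;0 0 0 0.1 0 0 0;0 0 0 0.15 0 0 0;0 0 0 0.2 0 0 0;0 0 0 0.2 0 0 0",
)

```text
time_s: 12.98
eef_pos: [542.4, 188.0, 215.0]
ee_rot: [0.0, 0.992, 0.13, 0.001]
force: [-0.7, -0.9, 7.8]
grip_width: 0.001
grip_force: 4.3
```

step_arm(
  commands="0 0 0 0.05 0 0 0;0 0 0 0.1 0 0 0;0 0 0 0.15 0 0 0;0 0 0 0.2 0 0 0;0 0 0 0.2 0 0 0",
)

```text
time_s: 13.4
eef_pos: [542.5, 188.1, 213.4]
ee_rot: [0.0, 0.992, 0.13, 0.001]
force: [-1.6, 1.0, 10.2]
grip_width: 0.001
grip_force: 5.1
```

step_arm(
  commands="0 0 0 0.05 0 0 0;0 0 0 0.1 0 0 0;0 0 0 0.15 0 0 0;0 0 0 0.15 0 0 0",
)

```text
time_s: 13.73
eef_pos: [542.6, 188.1, 212.1]
ee_rot: [0.0, 0.992, 0.13, 0.001]
force: [-1.5, -0.2, 10.7]
grip_width: 0.001
grip_force: 5.8
```

step_arm(
  commands="0 0 0 0.05 0 0 0;0 0 0 0.1 0 0 0;0 0 0 0.15 0 0 0;0 0 0 0.15 0 0 0",
)

```text
time_s: 14.07
eef_pos: [542.7, 188.1, 210.9]
ee_rot: [0.0, 0.992, 0.13, 0.001]
force: [-2.0, -0.5, 13.2]
grip_width: -0.003
grip_force: 6.7
```

step_arm(
  commands="0 0 0 0.05 0 0 0;0 0 0 0.1 0 0 0;0 0 0 0.1 0 0 0;0 0 0 0.1 0 0 0",
)

```text
time_s: 14.4
eef_pos: [542.7, 188.1, 210.2]
ee_rot: [0.0, 0.992, 0.13, 0.002]
force: [-2.1, -0.4, 16.4]
grip_width: 0.0
grip_force: 7.7
```

step_arm(
  commands="0 0 0 0.05 0 0 0;0 0 0 0.1 0 0 0;0 0 0 0.1 0 0 0;0 0 0 0.1 0 0 0",
)

```text
time_s: 14.73
eef_pos: [542.7, 188.1, 209.6]
ee_rot: [0.0, 0.992, 0.13, 0.002]
force: [-3.6, -0.6, 17.9]
grip_width: 0.003
grip_force: 8.8
```

Likely home. I'll ease off slowly: if it is seated, the force should vanish with the TCP near z = 215.

step_arm(
  commands="0 0 0 -0.1 0 0 0;0 0 0 -0.2 0 0 0;0 0 0 -0.3 0 0 0;0 0 0 -0.3 0 0 0",
)

```text
time_s: 15.07
eef_pos: [542.6, 188.1, 211.7]
ee_rot: [-0.0, 0.992, 0.13, 0.001]
force: [-0.9, -0.1, 10.6]
grip_width: -0.002
grip_force: 5.2
```

step_arm(
  commands="0 0 0 -0.1 0 0 0;0 0 0 -0.2 0 0 0;0 0 0 -0.2 0 0 0;0 0 0 -0.2 0 0 0",
)

```text
time_s: 15.4
eef_pos: [542.4, 188.0, 212.8]
ee_rot: [0.0, 0.992, 0.13, 0.001]
force: [-1.1, -0.9, 6.7]
grip_width: 0.0
grip_force: 3.3
```

Load and unload lines coincide at 3.5 N/mm, with an unloaded height of 214.7 (215 expected for home). From 13 N on the head no longer moved relative to the collar, so it is home. I'll retreat and check.

step_arm(
  commands="0 0 0 -0.2 0 0 0;0 0 0 -0.4 0 0 0;0 0 0 -1 0 0 0;0 0 0 -3 0 0 0;0 0 0 -6 0 0 0;0 0 0 -9 0 0 0;0 0 0 -10 0 0 0;0 0 0 -10 0 0 0;0 0 0 -10 0 0 0;0 0 0 -10 0 0 0",
)

```text
time_s: 16.23
eef_pos: [541.7, 187.9, 310.4]
ee_rot: [-0.0, 0.992, 0.13, -0.002]
force: [0.4, -0.3, -0.1]
grip_width: -0.001
grip_force: 0.0
```

```bash
python3 lookhead.py h2
```

```text
16.2333 [541.65757939 187.94282805 310.43621037] [ 0.43193911 -0.29600753 -0.05423905] -0.000735083425258618
tube_head_grip wrist 0.75 [259.2, 182.3] [544.7 186.7 184. ]
tube_head_grip side 0.78 [206.9, 143.5] [531.  188.4 184. ]
tri [538.  189.6 179.1]
tube_head_shoulder wrist 0.95 [257.1, 165.2] [545.9 188.8 137. ]
socket_mouth wrist 0.87 [22.8, 113.7] [535.6 405.  130. ]
socket_mouth side 0.61 [211.1, 154.4] [544.8 190.4 130. ]
tri [567.2 351.5  83. ]
blue ((548.114013671875, 189.05279541015625), (42.95231246948242, 21.703813552856445), 15.042194366455078)
```

View pics/h2.png

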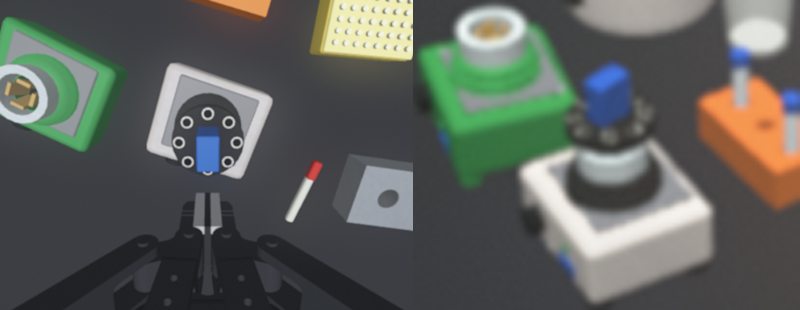

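The wrist half shows the head centred on the white mixer, with the bar at (207,148). In the side half the bar top dropped from row 57 to about 64, which matches a descent of some 7 mm. I'll overlay the expected seated pose to check seat and tilt.

```bash
python3 - <<'E'
from h import *
from scipy.optimize import least_squares
out=[]
ims={n:capture(n) for n in ('wrist','side')};ms={n:camera_model(n) for n in ims}
def bar(c,yaw,tx,ty,dz=0):
    Rm=R.from_rotvec([tx,ty,0]).as_matrix()@R.from_euler('z',yaw).as_matrix()
    return [np.array(c)+Rm@np.array([a*18,b*11,z]) for z in (26,68) for a,b in ((-1,-1),(-1,1),(1,1),(1,-1))],[np.array(c)+Rm@np.array([40*np.cos(t),40*np.sin(t),26]) for t in np.linspace(0,6.283,60)]
for n in ims:
    k=8 if n=='side' else 4
    m=ms[n];im=ims[n];cx,cy=proj(m,[541,187.3,160]).astype(int);w,h=(24,30) if n=='side' else (48,60)
    x0,y0=cx-w,cy-h;c=cv2.resize(im[y0:y0+2*h,x0:x0+2*w,::-1],None,fx=k,fy=k,interpolation=cv2.INTER_CUBIC).copy()
    pts,d=bar([541,187.3,130],.262,0,0)
    q=lambda P:np.array([(proj(m,p)-[x0,y0]+.5)*k for p in P],np.int32)
    cv2.polylines(c,[q(pts[4:])],True,(0,255,255),1);cv2.polylines(c,[cv2.convexHull(q(pts))],True,(0,0,255),1);cv2.polylines(c,[q(d)],True,(0,255,0),1)
    t=np.linspace(0,6.283,60);cv2.polylines(c,[q([[541+33*np.cos(a),187.3+33*np.sin(a),130] for a in t])],True,(255,0,255),1)
    out.append(c)
cv2.imwrite('pics/ov.png',np.hstack(out)); print(np.hstack(out).shape)
E
```

```text
(480, 768, 3)
```

View pics/ov.png

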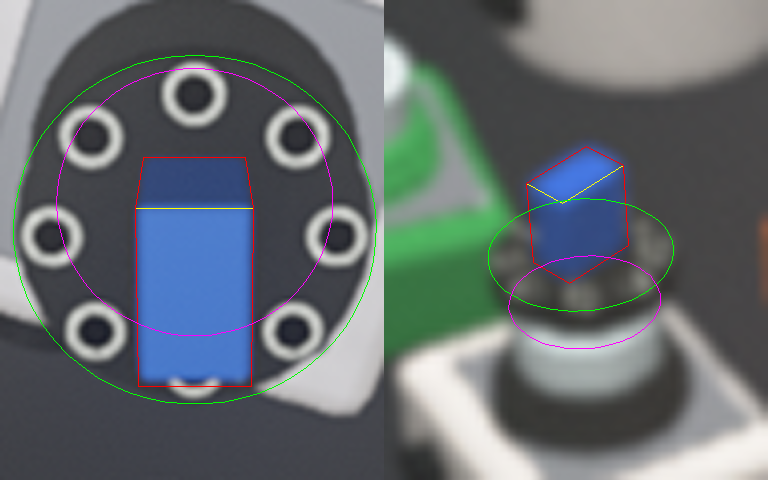

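The overlay (wrist left, side right) puts the expected seated outline on the bar, both faces and all edges, to within about a pixel. The head is upright, centred and home, so I'm handing it in.

```bash
python3 -c "
from rig import *
print(finish_job())"
```

```text
the job is handed in; nothing more can be done
None
```

The tube head is seated in the white mixer's socket and let go, and the job was handed in at about 17 s of robot time; the hand-in returned no verdict. The press peaked at about 18 N, and the hand is clear with no contact made with the orange-gripped head or any bystander.

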